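Drop the U-bolt over the board holder's tube

ROBOT

A 6-joint arm with a two-finger parallel gripper is mounted at the origin on a cart in front of the work surface, level with it; the furniture and walls round the work are solid. World frame = base frame: x ahead of the robot, y to its left, z up, the work surface at z = 0. Lengths are in m, angles in rad, forces in N, time in s.
With the tool pointing down it reaches from about 0.35 to 0.85 m from the base axis. Payload 8.1 kg.
Tool frame: the origin (TCP) lies at the very end of the fingers, on their centre line; the grasp point (between the pads) lies 19 mm behind it; z points along the fingers, y is the direction in which the jaws open and shut (so a half turn about z gives the same grasp; the last joint's range is limited). The gripper opens to 93 mm and grips with 3 to 60 N. Pads are 15 mm wide; open, the fingers measure 128 mm over their backs; the gripper's body (75 mm by 188 mm) begins 65 mm behind the grasp point.
Start: joints at [1.079, 0.13, 1.488, -0, 1.523, -0.085], TCP at [0.237, 0.551, 0.219] pointing down, gripper open.
Joint ranges: [-2.96, 2.96], [-0.89, 2.26], [0.02, 2.5], [-1.34, 4.48], [0, 2.73], [-2.66, 2.66]. Speed limits (rad/s): [2.39, 2.39, 2.79, 3.14, 3.14, 3.14].

INTERFACE

Orientations are given as a rotation vector (axis times angle).
In Python, from plant import robot gives the robot as it stands.
- The arm moves only by the tool jog_arm, never from a script. Its argument "commands" is a list of rows, each a list of 3 entries, a list of its own where there are three numbers: the shift along the world's x, y, z scaled (see below), then the turn, a rotation vector about the world's x, y, z scaled (see below), then the closure, from -1 (fully open) to 1 (shut), so that 0 is half open. In form: [[[tx, ty, tz], [ax, ay, az], hand], ...]. A call has 1 to 10 rows; each row is the pose to reach, as a shift and turn from the pose measured when the call began, turning the shorter way round; what a row does not reach only later rows make up. The controller multiplies each number of a shift by 0.6 m and each number of a turn by 2 pi rad. A row lasts 1/8 s, in which the tool goes at most 62.5 mm and 10.7 degrees, less where a joint would pass 70% of its speed; a pose out of reach is approached as far as the arm can. A call with a number of a shift or a turn outside -1 to 1 is refused whole. A call with a gripper value outside its range is refused whole. The fingers move at their own pace and stop on an object; "newtons" is the grip in N (left out, the last holds). Time passes only in rows, so rows that repeat a pose let the fingers close. It gives the time, the measured TCP pose, the force and the opening at its end, in the units of the state.
- robot.read_state(): the state, without advancing time (a new reading comes with each control period).
- robot.read_camera(name): name is "scene" or "top" or "wrist"; returns a dict with "pixels" (384x512x3 uint8, red, green, blue), "fovy" (degrees; the focal length in pixels is half the picture's height over the tangent of half this angle, whatever the lens; pixels are square), "cx", "cy" (the principal point, pixels), "distortion" ([k1, k2, p1, p2, k3] as OpenCV has them; the pictures are not rectified), "rvec" (rotation vector, rad) and "tvec" (3), from world to camera coordinates, as OpenCV has them; the wrist camera has in their place "tool_from_camera" (4x4, takes a point from camera to tool coordinates, whose origin is the TCP and whose axes are the flange's). Camera axes: x right, y down, z forward; pixel columns grow to the right and rows downward; lengths in m; the calibration is good to about 2 mm. A picture is of the moment at which its call begins: read the wrist's pose just before it. There is no depth.
- robot.close_job(): hands the job in, once; it reports no verdict.
Trained networks look in the newest picture that a camera, given by its name, has taken for a name from the list of things; names that differ only in an ending like _2 or _b are one class to them, and where a whole thing is asked for, a point or a joint stands for the part that bears it (a point fixed in the world has none). Each returns a list of dicts, best first, with "p" (0 to 1); they miss things now and then, are a little off and sometimes report something else, mostly with a low value. They report only what shows in the picture. A call takes as long as a camera call. They do not tell look-alikes from the thing itself.
- robot.trace(camera, name): "pixels" (384x512 bool, what is visible of it) and "uv" ([column, row] in pixels, amid what is visible of it).
The state is a dict: "t": time; "q": joint angles; "dq": joint speeds; "joint_torque": joint torques, N m; "tool_pos": TCP position; "orientation": TCP orientation; "force": force on the tool from outside, world axes, zero at the start; "wrist_torque": the same for the moment, N m; "opening": finger opening in m.
Only numpy, scipy, OpenCV 4.12 (cv2) and the standard library are available. Lean on these libraries where they do the work, as an engineer would, in place of code of your own. Each camera call takes 0.05 s, during which the arm holds its last target.

TASK

The tube of the board holder lies in its bench bracket and is not clamped yet. Take the wide U-bolt from the hanging rack and lower it over the tube so that both its legs go through the two holes of the bracket and its bend rests on the tube, then let go of it. Leave the narrow U-bolt hanging on the rack.

Things in the scene. Friction and masses are not known exactly. Their poses are not given: they have to be found in the camera images.
- wide_ubolt_grip (a point): Wide U-bolt of 10 mm steel bar hanging legs down on the rack's bar, 74 mm wide over its legs (64 between leg centres). Point: middle of the black plastic grip on its bend (block 16 mm thick along x, 36 wide along y, 34 tall, top 15 mm above the point). Leg tips are 98 mm, inside of the bend 21 mm, below the point. y: leg to leg; x: square to the U, pinch along it; z up. 0.1 to 0.2 kg.
- narrow_ubolt_grip (a point): Narrow U-bolt, to stay on the rack: same bar, grip, height and axes, but only 46 mm wide over its legs (36 between leg centres), too narrow for the tube. Hangs about 96 mm from the wide one along the bar; either may be on the left. Point: middle of its grip.
- rack: Fixed rack: wooden base 70 x 216 x 10 mm, two posts (tops at 106 mm) and a 16 mm round steel bar, its top 105 mm above the bench. Origin on the bench under the middle; y runs along the bar, x across it, z up. A U-bolt must rise 77 mm for its legs to clear the bar.
- bracket_mid (a point): Fixed aluminium plate 90 x 108 x 8 mm on two end walls, top 50 mm above the bench, a fixed 30 mm steel tube over its middle along x (+x end, 0.15 m out, holds a circuit board). Point: on the plate's top under the tube, midway between two 26 mm round through holes centred at y = +32 and -32 mm. z up. Tube top is 34 mm above the point; a seated U-bolt has its grip middle 55 mm above it.
There are look-alikes about, which are no part of the job. What is shaped like the part that bears wide_ubolt_grip but orange is not meant.

How it is judged:
By the outcome, as a careful person would: the job done as asked, in the order asked, and still so for the second after the job is handed in, with the robot touching nothing.
It also fails if it takes over 40 s, if anything falls off the work surface, if the arm or the gripper's body presses on something with over 40 N, if the wrist force passes 120 N, or if a joint passes its speed limit or range.

## Working session

There is one attempt and no reset: what is moved stays moved. The work goes in short steps, Python scripts to look and compute and a tool call to move; the robot and the scene stay as the last step left them, time stands still between calls to the robot, and variables do not carry over. Pictures are saved under pics/ and viewed, and the job is handed in when it is done.

Besides the shell and the picture viewer there is one more tool, called after "Request:" as name(argument=value, ...), one argument or row to a line, values as JSON. jog_arm: Moves the arm, as the interface text tells. Shifts and turns lie within -1 to 1; 1 stands for 0.6 m of shift or 2 pi rad of turn. Its arguments: {"type":"object","properties":{"commands":{"type":"array"},"newtons":{"type":"number"}},"required":["commands"]}

```bash
mkdir -p pics; ls
cat > h.py <<'E'
import numpy as np,cv2,pickle
from plant import robot
def save(c,n,im=None):
    cv2.imwrite('pics/'+n,cv2.cvtColor(c['pixels'] if im is None else im,cv2.COLOR_RGB2BGR))
def K(c):
    f=c['pixels'].shape[0]/2/np.tan(np.radians(c['fovy'])/2)
    return np.array([[f,0,c['cx']],[0,f,c['cy']],[0,0,1.]])
def pose(c,s=None):
    if 'rvec' in c: return cv2.Rodrigues(np.array(c['rvec'],float))[0],np.array(c['tvec'],float).ravel()
    T=np.eye(4);T[:3,:3]=cv2.Rodrigues(np.array(s['orientation'],float))[0];T[:3,3]=s['tool_pos']
    W=np.linalg.inv(T@np.array(c['tool_from_camera']));return W[:3,:3],W[:3,3]
def ray(c,uv,s=None):
    R,t=pose(c,s);n=cv2.undistortPoints(np.array(uv,float).reshape(-1,1,2),K(c),np.array(c['distortion'],float)).reshape(-1,2)
    d=np.c_[n,np.ones(len(n))]@R; return -R.T@t,d
def onz(c,uv,z,s=None):
    o,d=ray(c,uv,s);return o+d*((z-o[2])/d[:,2])[:,None]
def proj(c,P,s=None):
    R,t=pose(c,s);return cv2.projectPoints(np.array(P,float).reshape(-1,1,3),cv2.Rodrigues(R)[0],t,K(c),np.array(c['distortion'],float))[0].reshape(-1,2)
E
python3 - <<'E'
from h import *
s=robot.read_state();print(s)
D={}
for n in ['scene','top','wrist']:
    c=robot.read_camera(n);save(c,n+'0.png');D[n]=c
    for k in ['wide_ubolt_grip','narrow_ubolt_grip','rack','bracket_mid']:
        r=robot.trace(n,k);print(n,k,[(round(x['p'],2),np.round(x['uv']),x['pixels'].sum()) for x in r]); D[n,k]=r
pickle.dump((s,D),open('d0.pkl','wb'))
print(D['wrist']['tool_from_camera'])
E
```

```text
pics
{'t': 0.0, 'q': array([ 1.07861413e+00,  1.31139773e-01,  1.48923043e+00, -1.56723145e-05,
        1.52297980e+00, -8.54124237e-02]), 'dq': array([ 0.00065163,  0.00091806, -0.0003093 , -0.00264381, -0.0013495 ,
       -0.0013965 ]), 'joint_torque': array([ 1.32000372e-03, -5.59826195e+01, -4.91777909e+01,  7.66779645e-02,
        3.49618751e-02, -1.60098839e-04]), 'tool_pos': array([0.23712221, 0.55056753, 0.21762704]), 'orientation': array([-6.34457012e-01, -3.07636336e+00,  2.65270240e-03]), 'force': array([0.93371519, 0.29666   , 0.06363405]), 'wrist_torque': array([-0.03637868,  0.00554254,  0.00982775]), 'opening': 0.09275741612685619}
scene wide_ubolt_grip [(0.8, array([163., 279.]), np.int64(250)), (0.74, array([256., 186.]), np.int64(174)), (0.7, array([208., 261.]), np.int64(311)), (0.62, array([334., 161.]), np.int64(137)), (0.58, array([318., 156.]), np.int64(128))]
scene narrow_ubolt_grip [(0.57, array([237., 197.]), np.int64(195))]
scene rack [(0.55, array([240., 216.]), np.int64(935))]
scene bracket_mid [(0.71, array([304., 179.]), np.int64(797))]
top wide_ubolt_grip [(0.67, array([147., 238.]), np.int64(166)), (0.65, array([ 99., 234.]), np.int64(93)), (0.59, array([388., 143.]), np.int64(184)), (0.47, array([395., 182.]), np.int64(117))]
top narrow_ubolt_grip [(0.62, array([222., 181.]), np.int64(112))]
top rack [(0.75, array([238., 185.]), np.int64(1172))]
top bracket_mid []
wrist wide_ubolt_grip [(0.96, array([190., 279.]), np.int64(1208)), (0.6, array([314., 243.]), np.int64(1438))]
wrist narrow_ubolt_grip []
wrist rack [(0.71, array([141., 374.]), np.int64(855))]
wrist bracket_mid []
[[-4.90057013e-04 -9.55270771e-01 -2.95732166e-01  8.15918423e-02]
 [ 9.99999442e-01 -1.91311201e-04 -1.03912518e-03  1.91385184e-04]
 [ 9.36069041e-04 -2.95732510e-01  9.55270332e-01 -1.66485332e-01]
 [ 0.00000000e+00  0.00000000e+00  0.00000000e+00  1.00000000e+00]]
```

View pics/scene0.png

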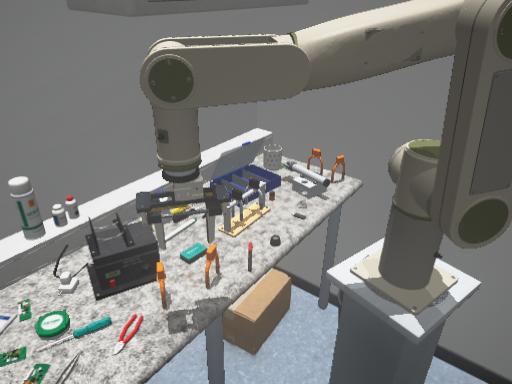

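View pics/top0.png

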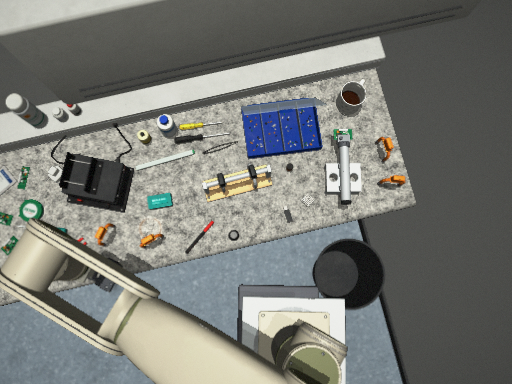

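View pics/wrist0.png

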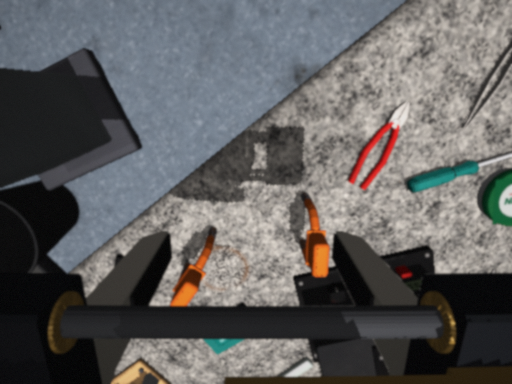

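The scene and top views show the rack (top picture about 238,183) with two black grips on its bar, and the bracket with its tube (about 344,178). The orange U-bolts are decoys. I'll zoom in.

Run:
```python
from h import *
s,D=pickle.load(open('d0.pkl','rb'))
c=D['top'];im=c['pixels'][110:220,190:390];save(c,'topz.png',cv2.resize(im,None,fx=4,fy=4,interpolation=cv2.INTER_CUBIC))
c2=D['scene'];im=c2['pixels'][140:240,210:350];save(c,'scenez.png',cv2.resize(im,None,fx=5,fy=5,interpolation=cv2.INTER_CUBIC))
print(onz(c,[[238,183],[344,178]],0.05))
```

```text
[[ 0.4961899   0.17932906  0.05      ]
 [ 0.52060531 -0.15180789  0.05      ]]
```

View pics/topz.png

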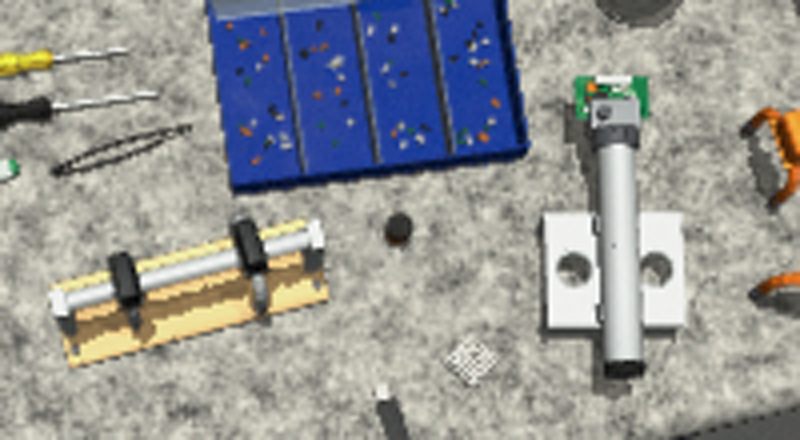

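View pics/scenez.png

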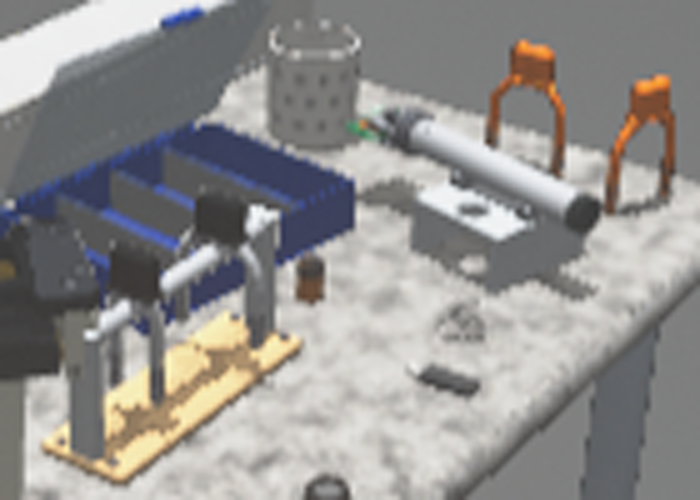

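Run:
```python
from h import *
s,D=pickle.load(open('d0.pkl','rb'))
c=D['top']
z=lambda p:np.array(p)/4.+[190,110]
a=onz(c,z([[62,300],[314,236]]),0.105);print('bar ends',a,np.linalg.norm(a[0]-a[1]),np.degrees(np.arctan2(*(a[1]-a[0])[1::-1])))
print('grips',onz(c,z([[124,265],[243,233]]),0.141))
print('holes',onz(c,z([[573,268],[657,268]]),0.05))
print('tube',onz(c,z([[623,365],[616,140]]),0.084), onz(c,z([[612,100]]),0.07))
o,d=ray(c,[[0,0]]);print(o)
R,_=cv2.Rodrigues(s['orientation']);print(R)
```

```text
bar ends [[0.47738415 0.27551059 0.105     ]
 [0.5311695  0.08785612 0.105     ]] 0.1952103062334237 -74.00668678538646
grips [[0.49803266 0.22821506 0.141     ]
 [0.52419254 0.14179691 0.141     ]]
holes [[ 0.52291854 -0.11806044  0.05      ]
 [ 0.52463754 -0.18408715  0.05      ]]
tube [[ 0.44197332 -0.14917004  0.084     ]
 [ 0.61777912 -0.14564014  0.084     ]] [[ 0.65392115 -0.14584079  0.07      ]]
[0.22560475 0.1581118  1.50247904]
[[-9.18403883e-01  3.95643326e-01 -8.16635795e-04]
 [ 3.95644146e-01  9.18402574e-01 -1.55614921e-03]
 [ 1.34320368e-04 -1.75227065e-03 -9.99998456e-01]]
```

Request:
jog_arm(
  commands=[
    [[0.455,-0.617,0.07],[0,0,0.109],-1],
    [[0.455,-0.617,0.07],[0,0,0.109],-1],
    [[0.455,-0.617,0.07],[0,0,0.109],-1],
    [[0.455,-0.617,0.07],[0,0,0.109],-1],
    [[0.455,-0.617,0.07],[0,0,0.109],-1],
    [[0.455,-0.617,0.07],[0,0,0.109],-1],
    [[0.455,-0.617,0.07],[0,0,0.109],-1],
    [[0.455,-0.617,0.07],[0,0,0.109],-1],
    [[0.455,-0.617,0.07],[0,0,0.109],-1],
    [[0.455,-0.617,0.07],[0,0,0.109],-1],
  ],
)

```text
t: 2.0
tool_pos: [0.5101, 0.1812, 0.2605]
orientation: [0.435, -3.111, -0.001]
force: [-0.7, 0.8, 0.2]
opening: 0.0928
```

```bash
cat > look.py <<'E'
from h import *
import sys
n=sys.argv[1]
s=robot.read_state();c=robot.read_camera('wrist');save(c,n+'.png',cv2.resize(c['pixels'],(768,576),interpolation=cv2.INTER_CUBIC))
pickle.dump((s,c),open(n+'.pkl','wb'))
print(s['t'],s['tool_pos'],s['orientation'],s['q'],s['opening'],s['force'])
R,_=cv2.Rodrigues(s['orientation']);print('yaw',np.degrees(np.arctan2(R[1,1],R[0,1])),R[:,2])
for k in sys.argv[2:]:
    print(k,[(round(x['p'],2),np.round(x['uv'],1),x['pixels'].sum()) for x in robot.trace('wrist',k)])
E
python3 look.py w1 wide_ubolt_grip narrow_ubolt_grip
```

```text
2.0 [0.51006813 0.18124265 0.26052688] [ 4.34867653e-01 -3.11094859e+00 -7.83135616e-04] [ 2.46311767e-01 -4.24773166e-02  1.59032165e+00  5.38435370e-04
  1.59408933e+00 -1.60224458e+00] 0.09284387166699232 [-0.66082834  0.75238418  0.20946172]
yaw 105.91518526025251 [-4.61976769e-04  4.38892602e-04 -9.99999797e-01]
wide_ubolt_grip [(0.93, array([209.3, 178. ]), np.int64(1172)), (0.72, array([490.3,  72.3]), np.int64(394))]
narrow_ubolt_grip [(0.67, array([303.1, 173.9]), np.int64(1082))]
```

View pics/w1.png

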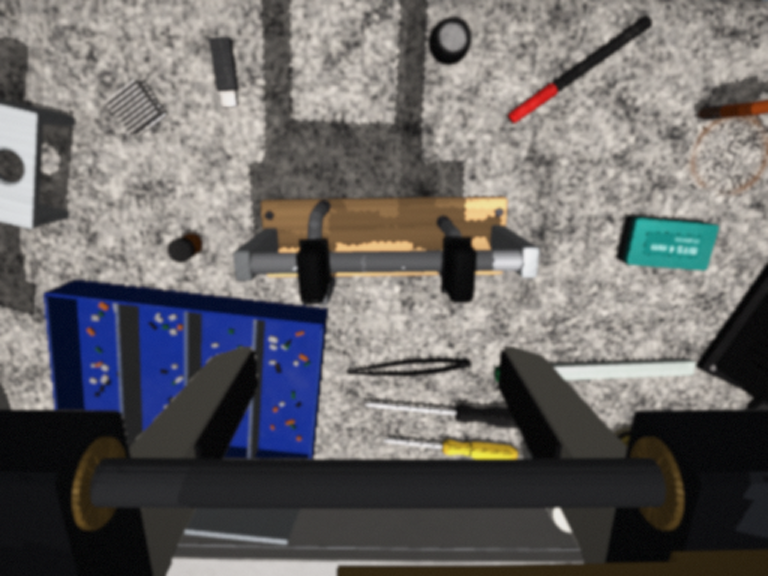

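The rack is at about (380,250) and the left grip (314,270) has the wider-spread legs, so that is the wide one. Next I measure its position and axis.

Run:
```python
from h import *
s,c=pickle.load(open('w1.pkl','rb'))
g=cv2.cvtColor(c['pixels'],cv2.COLOR_RGB2GRAY)
m=(g<32).astype(np.uint8)
n,l,st,ce=cv2.connectedComponentsWithStats(m[140:220,180:340])
for i in range(1,n):
    if st[i,4]>100: print(st[i],ce[i]+[180,140],onz(c,[ce[i]+[180,140]],0.126,s),onz(c,[ce[i]+[180,140]],0.130,s))
a=onz(c,np.array([[240,262],[532,262]])/1.5,0.1,s);print('bar',a,np.degrees(np.arctan2(*(a[1]-a[0])[1::-1])),np.linalg.norm(a[0]-a[1]))
crop=c['pixels'][125:215,150:370];save(c,'w1z.png',cv2.resize(crop,None,fx=3.6,fy=3.6,interpolation=cv2.INTER_CUBIC))
```

```text
[114  18  23  43 800] [305.06875 178.44375] [[0.49178242 0.2297208  0.126     ]] [[0.4909843  0.22877248 0.13      ]]
[ 18  20  24  42 775] [208.94580645 179.56645161] [[0.5186246  0.13962132 0.126     ]] [[0.51746982 0.13987018 0.13      ]]
[  0  63  37  14 352] [197.90340909 209.00568182] [[0.55144452 0.13612966 0.126     ]] [[0.54985365 0.13642492 0.13      ]]
bar [[0.5351227  0.08676165 0.1       ]
 [0.47859353 0.28521582 0.1       ]] 105.8994684600497 0.20634825493799275
```

View pics/w1z.png

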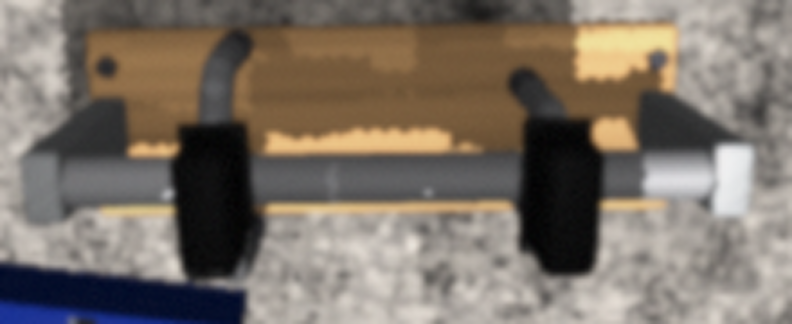

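Request:
jog_arm(
  commands=[
    [[0.015,-0.0695,0],[0,0,0],0.14],
    [[0.015,-0.0695,0],[0,0,0],0.14],
    [[0.015,-0.0695,-0.06],[0,0,0],0.14],
    [[0.015,-0.0695,-0.12],[0,0,0],0.14],
    [[0.015,-0.0695,-0.16],[0,0,0],0.14],
    [[0.015,-0.0695,-0.16],[0,0,0],0.14],
  ],
  newtons=30,
)

```text
t: 2.9
tool_pos: [0.5166, 0.1412, 0.1623]
orientation: [0.439, -3.106, -0.001]
force: [0.2, 0.1, 0.9]
opening: 0.041
```

```bash
python3 look.py w2
python3 - <<'E'
from h import *
s,c=pickle.load(open('w2.pkl','rb'))
g=cv2.cvtColor(c['pixels'],cv2.COLOR_RGB2GRAY)
for P in [[.519,.1395,.126],[.519,.1395,.141]]: print(proj(c,P,s)*1.5)
E
```

```text
2.9 [0.51660287 0.14116741 0.16226712] [ 4.39301831e-01 -3.10583986e+00 -7.29315844e-04] [ 1.70566615e-01 -5.54039627e-03  1.73353226e+00  6.17345181e-04
  1.41842296e+00 -1.68134832e+00] 0.040982103152879694 [0.17195796 0.0788867  0.93728679]
yaw 106.10130271848321 [-4.85571829e-03 -2.17172455e-04 -9.99988187e-01]
[[373.74606135 334.41182624]]
[[373.50142218 347.67412451]]
```

View pics/w2.png

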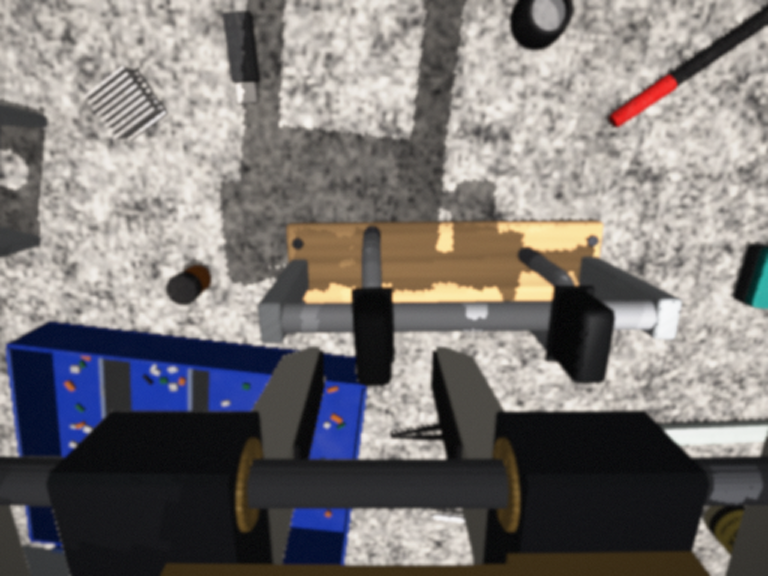

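The grip is centred between the fingers at about (373,335), and the prediction agrees. I'll descend and close.

Request:
jog_arm(
  commands=[
    [[0.004,-0.003,-0.04],[0,0,0],0.14],
    [[0.004,-0.003,-0.082],[0,0,0],0.14],
    [[0.004,-0.003,-0.082],[0,0,0],0.14],
    [[0.004,-0.003,-0.082],[0,0,0],0.8],
    [[0.004,-0.003,-0.082],[0,0,0],0.8],
    [[0.004,-0.003,-0.082],[0,0,0],0.8],
    [[0.004,-0.003,-0.082],[0,0,0],0.8],
  ],
  newtons=40,
)

```text
t: 3.82
tool_pos: [0.521, 0.1395, 0.1161]
orientation: [0.44, -3.111, -0.001]
force: [-0.6, 0.9, 5.7]
opening: 0.0155
```

Request:
jog_arm(
  commands=[
    [[0,0,0.05],[0,0,0],0.8],
    [[0,0,0.1],[0,0,0],0.8],
    [[0,0,0.15],[0,0,0],0.8],
    [[0,0,0.19],[0,0,0],0.8],
    [[0,0,0.19],[0,0,0],0.8],
    [[0,0,0.19],[0,0,0],0.8],
  ],
)

```text
t: 4.58
tool_pos: [0.5204, 0.1394, 0.2287]
orientation: [0.439, -3.109, -0.001]
force: [0.4, -0.5, -1.5]
opening: 0.0157
```

```bash
python3 look.py w3
python3 - <<'E'
from h import *
c=robot.read_camera('scene');save(c,'s3.png',cv2.resize(c['pixels'][100:250,180:380],(800,600)))
E
```

```text
4.575 [0.5203917  0.13941792 0.22868392] [ 4.39395543e-01 -3.10888680e+00 -8.31849949e-04] [ 1.66177266e-01 -3.78393400e-02  1.64339646e+00  5.76610189e-04
  1.53782951e+00 -1.68544931e+00] 0.015708959775845247 [ 0.43623615 -0.52070324 -1.46321247]
yaw 106.08923104354061 [-1.86458080e-03  2.71611668e-04 -9.99998225e-01]
```

View pics/w3.png

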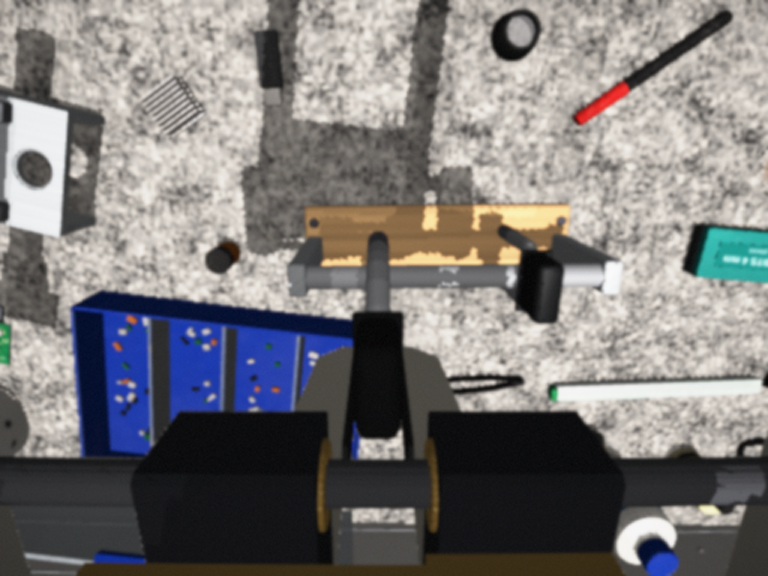

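View pics/s3.png

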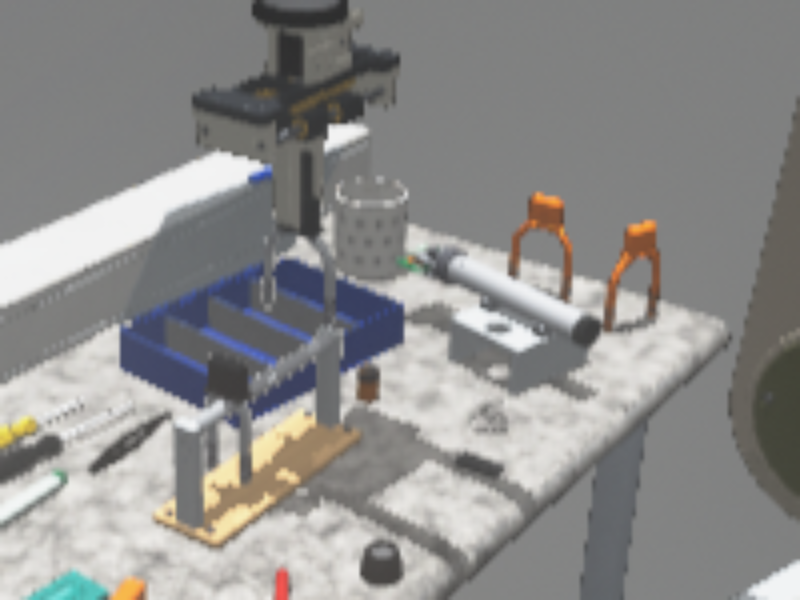

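The wide U-bolt is held and clear of the bar, and the narrow one is still hanging at about (540,285). Next I move so the camera sees the bracket unobstructed.

Request:
jog_arm(
  commands=[
    [[0.05,-0.35,0.05],[0,0,0],0.8],
    [[0.05,-0.35,0.05],[0,0,0],0.8],
    [[0.05,-0.35,0.05],[0,0,0],0.8],
    [[0.05,-0.35,0.05],[0,0,0],0.8],
    [[0.05,-0.35,0.05],[0,0,0],0.8],
    [[0.05,-0.35,0.05],[0,0,0],0.8],
    [[0.05,-0.35,0.05],[0,0,0],0.8],
  ],
)

```text
t: 5.55
tool_pos: [0.5498, -0.0693, 0.2576]
orientation: [0.442, -3.107, -0.002]
force: [0.4, -0.2, -1.4]
opening: 0.0159
```

```bash
python3 look.py w4 bracket_mid
```

```text
5.55 [ 0.54977694 -0.06931558  0.25758883] [ 4.41636494e-01 -3.10655898e+00 -1.74087593e-03] [-2.17744808e-01 -3.01061839e-03  1.55675590e+00 -2.95461182e-04
  1.59179322e+00 -2.07097942e+00] 0.015949598262721486 [ 0.41054523 -0.17987531 -1.39981679]
yaw 106.18203126812786 [-3.91648383e-03  5.63992523e-04 -9.99992172e-01]
bracket_mid [(0.67, array([186.4, 138.8]), np.int64(10799))]
```

View pics/w4.png

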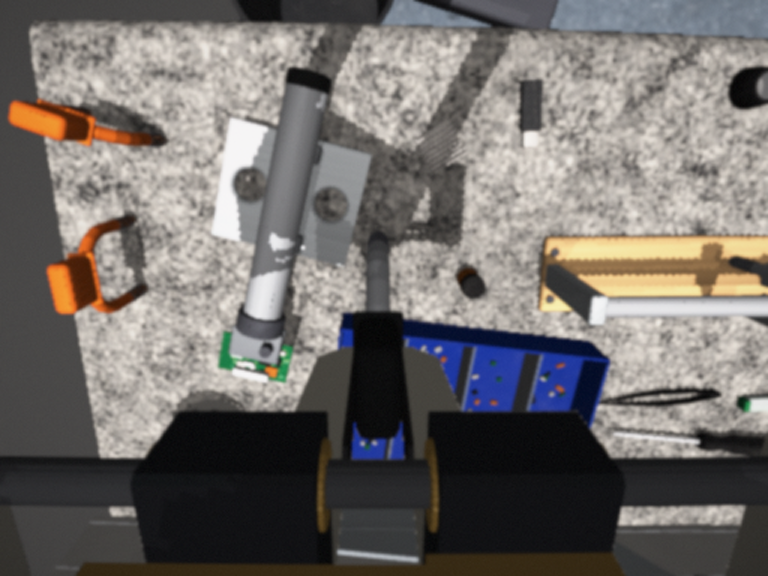

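The bracket is in clear view, with holes at about (249,184) and (331,203) and the tube running from (310,75) to (258,330). I'll zoom for accurate corners.

Run:
```python
from h import *
s,c=pickle.load(open('w4.pkl','rb'))
u0,v0=130,40
crop=c['pixels'][v0:v0+150,u0:u0+130]
save(c,'w4z.png',cv2.resize(crop,None,fx=4,fy=4,interpolation=cv2.INTER_CUBIC))
```

```text
(no output)
```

View pics/w4z.png

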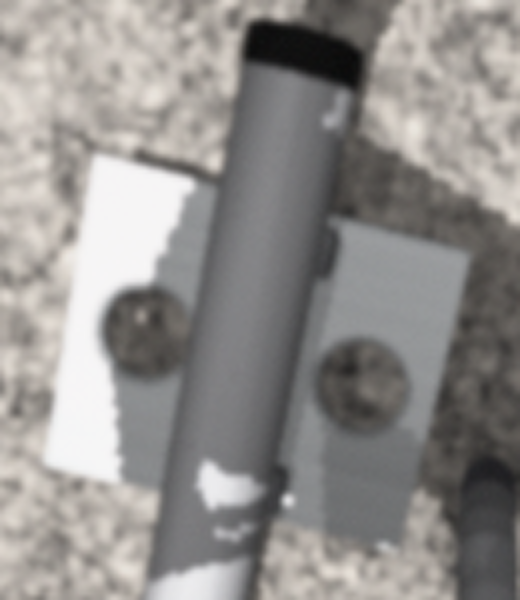

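Run:
```python
from h import *
s,c=pickle.load(open('w4.pkl','rb'))
f=lambda p:np.array(p)/4.+np.array([130,40])-0.375
H=onz(c,f([[147,333],[363,385]]),0.05,s)[:,:2];C=onz(c,f([[93,152],[470,250],[402,547],[45,465]]),0.05,s)[:,:2]
print('holes',H,H.mean(0),np.linalg.norm(H[0]-H[1]))
d=H[1]-H[0];print('hole yaw',np.degrees(np.arctan2(d[1],d[0])))
print('corn',C,C.mean(0))
for i in range(4):
    d=C[(i+1)%4]-C[i];print(np.linalg.norm(d),np.degrees(np.arctan2(d[1],d[0])))
T=onz(c,f([[(218+325)/2,200],[(187+300)/2,380]]),0.07,s);d=T[1]-T[0];print('tube',T,np.degrees(np.arctan2(d[1],d[0])))
mid=H.mean(0)
```

```text
holes [[ 0.52688313 -0.17901216]
 [ 0.52404141 -0.11519527]] [ 0.52546227 -0.14710371] 0.06388012924364708
hole yaw 92.54965362163897
corn [[ 0.48246645 -0.20376546]
 [ 0.47882222 -0.09561176]
 [ 0.56787925 -0.09161074]
 [ 0.57314918 -0.20043321]] [ 0.52557928 -0.14785529]
0.10821507590187947 91.92984835890921
0.08914686399630707 2.572372242256773
0.10895000083735763 -87.2275113327049
0.09074393332401672 -177.89554173191493
tube [[ 0.48074299 -0.14967517  0.07      ]
 [ 0.52908771 -0.14607654  0.07      ]] 4.257067671877106
```

Run:
```python
from h import *
s,c=pickle.load(open('w4.pkl','rb'))
R=cv2.Rodrigues(s['orientation'])[0]
W=lambda p:R@np.array(p)+s['tool_pos']
for dx in(0,.002,.004):
  for dz in (.085,.088,.091):
    print(dx,dz,[proj(c,W([.032+dx+e,0,dz]),s)[0].round(1)*1.5 for e in(-.005,0,.005)])
  print('grip top near/far edges',[proj(c,W([dx+e,0,-.025]),s)[0].round(1)*1.5 for e in(-.018,.018)],[proj(c,W([dx+e,0,.009]),s)[0].round(1)*1.5 for e in(.018,)])
save(c,'w4u.png',cv2.resize(c['pixels'][145:305,210:300],None,fx=3.7,fy=3.7,interpolation=cv2.INTER_CUBIC))
```

```text
0 0.085 [array([378.6, 249.6]), array([378.6 , 240.45]), array([378.6 , 231.15])]
0 0.088 [array([378.6, 248.4]), array([378.6, 239.4]), array([378.6 , 230.25])]
0 0.091 [array([378.6 , 247.35]), array([378.6 , 238.35]), array([378.6, 229.2])]
grip top near/far edges [array([379.05, 445.05]), array([379.2, 349.5])] [array([378.9 , 313.65])]
0.002 0.085 [array([378.6, 246. ]), array([378.6 , 236.85]), array([378.6 , 227.55])]
0.002 0.088 [array([378.6, 244.8]), array([378.6, 235.8]), array([378.6, 226.5])]
0.002 0.091 [array([378.6 , 243.75]), array([378.6 , 234.75]), array([378.6, 225.6])]
grip top near/far edges [array([379.05, 439.95]), array([379.2, 343.8])] [array([378.9 , 308.85])]
0.004 0.085 [array([378.6 , 242.25]), array([378.6, 233.1]), array([378.6, 223.8])]
0.004 0.088 [array([378.6, 241.2]), array([378.6 , 232.05]), array([378.6 , 222.75])]
0.004 0.091 [array([378.6 , 240.15]), array([378.6 , 231.15]), array([378.6, 222. ])]
grip top near/far edges [array([379.05, 435.  ]), array([379.2, 338.1])] [array([378.9, 303.9])]
```

View pics/w4u.png

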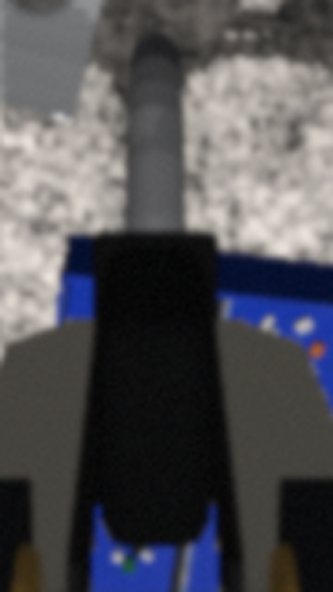

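Request:
jog_arm(
  commands=[
    [[-0.0405,-0.1303,-0.02],[0,0,-0.2886],0.8],
    [[-0.0405,-0.1303,-0.02],[0,0,-0.2886],0.8],
    [[-0.0405,-0.1303,-0.02],[0,0,-0.2886],0.8],
    [[-0.0405,-0.1303,-0.02],[0,0,-0.2886],0.8],
    [[-0.0405,-0.1303,-0.02],[0,0,-0.2886],0.8],
    [[-0.0405,-0.1303,-0.02],[0,0,-0.2886],0.8],
    [[-0.0405,-0.1303,-0.02],[0,0,-0.2886],0.8],
    [[-0.0405,-0.1303,-0.02],[0,0,-0.2886],0.8],
    [[-0.0405,-0.1303,-0.02],[0,0,-0.2886],0.8],
    [[-0.0405,-0.1303,-0.02],[0,0,-0.2886],0.8],
  ],
)

```text
t: 6.9
tool_pos: [0.5257, -0.1469, 0.2459]
orientation: [-2.18, -2.26, -0.005]
force: [0.3, 0.5, -0.8]
opening: 0.0157
```

Request:
jog_arm(
  commands=[
    [[0,0,0],[0,0,0],0.8],
  ],
)

```text
t: 7.02
tool_pos: [0.5258, -0.1462, 0.246]
orientation: [-2.178, -2.262, -0.005]
force: [-0.2, 1.0, -1.7]
opening: 0.0153
```

```bash
python3 look.py w5
python3 - <<'E'
from h import *
s,c=pickle.load(open('w5.pkl','rb'))
P=[[.5241,-.1152,.05],[.5269,-.179,.05]]
print(proj(c,P,s)*1.5)
R=cv2.Rodrigues(s['orientation'])[0]
print([R@np.array([x,0,.088])+s['tool_pos'] for x in(.032,-.032)])
E
```

```text
7.025 [ 0.52581117 -0.14624159  0.24595164] [-2.17829494 -2.26185857 -0.00499919] [-0.36762859 -0.02687864  1.60139875  0.00346615  1.5670982  -0.40527698] 0.015295340169581296 [-0.18827077  0.9891926  -1.732603  ]
yaw 2.156233956966936 [ 0.00122182  0.00324374 -0.99999399]
[[374.83329138 214.21655276]
 [375.48580498 294.44371428]]
[array([ 0.52471457, -0.11397896,  0.15805442]), array([ 0.5271228 , -0.17793331,  0.15784991])]
```

View pics/w5.png

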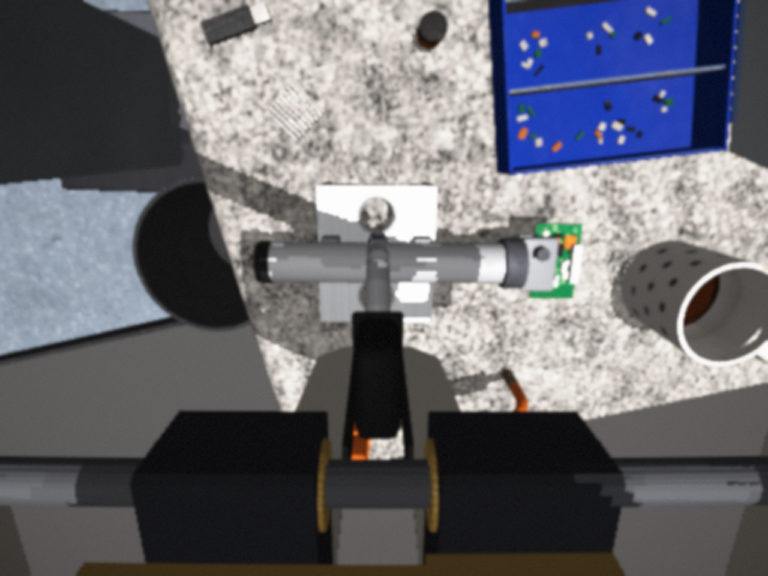

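The visible hole is at (377,213), within 2 px of the prediction. I'll descend in stages.

Request:
jog_arm(
  commands=[
    [[0,-0.001,-0.05],[0,0,0],0.8],
    [[0,-0.001,-0.1],[0,0,0],0.8],
    [[0,-0.001,-0.14],[0,0,0],0.8],
    [[0,-0.001,-0.157],[0,0,0],0.8],
    [[0,-0.001,-0.157],[0,0,0],0.8],
    [[0,-0.001,-0.157],[0,0,0],0.8],
  ],
)

```text
t: 7.82
tool_pos: [0.5266, -0.1471, 0.1532]
orientation: [2.176, 2.265, 0.006]
force: [0.5, 0.5, -1.6]
opening: 0.0155
```

```bash
python3 look.py w6
python3 - <<'E'
from h import *
c=robot.read_camera('scene');save(c,'s6.png',cv2.resize(c['pixels'][110:230,250:390],(700,600)))
s,c=pickle.load(open('w6.pkl','rb'))
print(proj(c,[[.5241,-.1152,.05],[.5269,-.179,.05]],s)*1.5)
E
```

```text
7.825 [ 0.52662816 -0.1470616   0.15316273] [2.17627945 2.26507042 0.00633496] [-0.36855049  0.02471165  1.72007416  0.00360169  1.39483375 -0.40915594] 0.015536664673091585 [ 0.45970106  0.45258352 -1.55832106]
yaw 2.2903687573229434 [ 0.00311914  0.00259672 -0.99999176]
[[372.73931553 235.30034097]
 [373.48288608 338.68863378]]
```

View pics/w6.png

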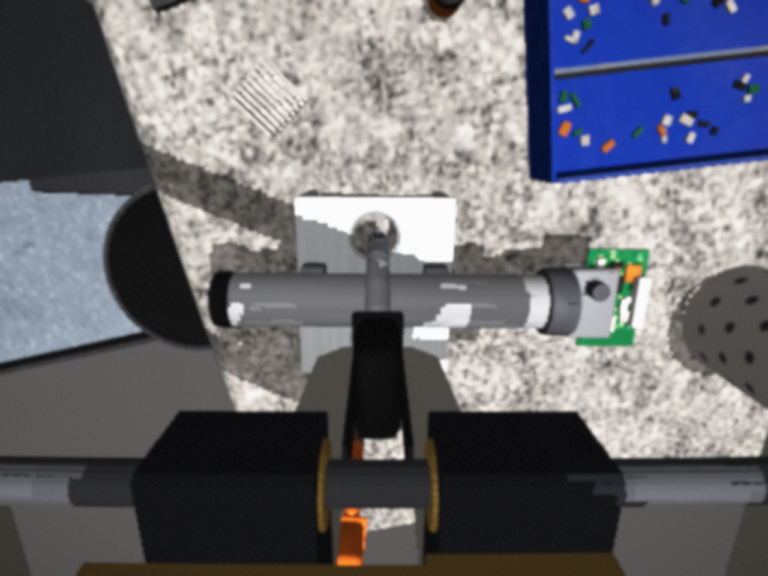

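View pics/s6.png

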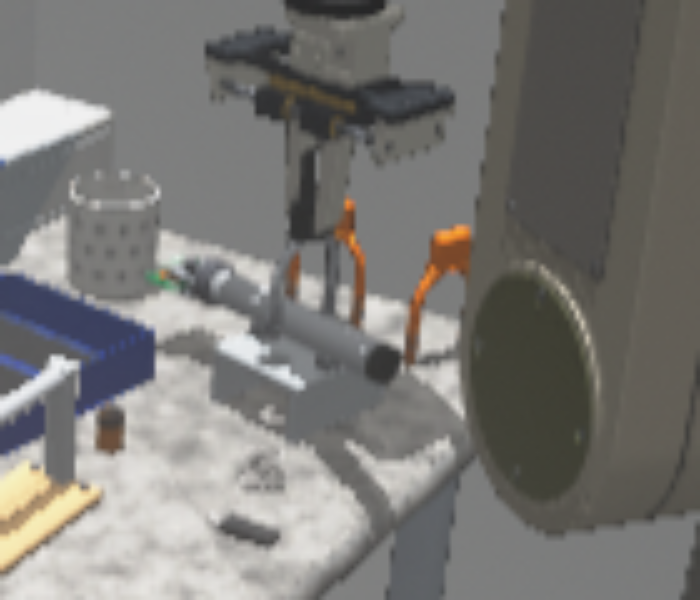

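The leg tip is over the hole at about (375,236), so I lower to just above seating.

Request:
jog_arm(
  commands=[
    [[-0.001,0,-0.03],[0,0,0],0.8],
    [[-0.001,0,-0.055],[0,0,0],0.8],
    [[-0.001,0,-0.075],[0,0,0],0.8],
    [[-0.001,0,-0.09],[0,0,0],0.8],
    [[-0.001,0,-0.09],[0,0,0],0.8],
    [[-0.001,0,-0.09],[0,0,0],0.8],
  ],
)

```text
t: 8.68
tool_pos: [0.5264, -0.1472, 0.0996]
orientation: [2.176, 2.264, 0.007]
force: [-0.8, 0.3, -1.3]
opening: 0.0157
```

Request:
jog_arm(
  commands=[
    [[0,0,-0.004],[0,0,0],0.8],
    [[0,0,-0.006],[0,0,0],0.8],
    [[0,0,-0.008],[0,0,0],0.8],
    [[0,0,-0.008],[0,0,0],0.8],
  ],
)

```text
t: 9.18
tool_pos: [0.5266, -0.1473, 0.0954]
orientation: [2.176, 2.264, 0.007]
force: [-1.2, -0.0, 3.4]
opening: 0.0158
```

```bash
python3 look.py w7
python3 - <<'E'
from h import *
c=robot.read_camera('scene');save(c,'s7.png',cv2.resize(c['pixels'][110:230,250:390],(700,600)))
E
```

```text
9.175 [ 0.52661418 -0.14732909  0.09537412] [2.17575538 2.26377595 0.00720491] [-0.36902736  0.07774668  1.77523048  0.00370955  1.28523543 -0.4097142 ] 0.015833946470100932 [-1.24991804 -0.04187936  3.42906616]
yaw 2.2714082903420603 [ 0.0044381   0.00209982 -0.99998795]
```

View pics/w7.png

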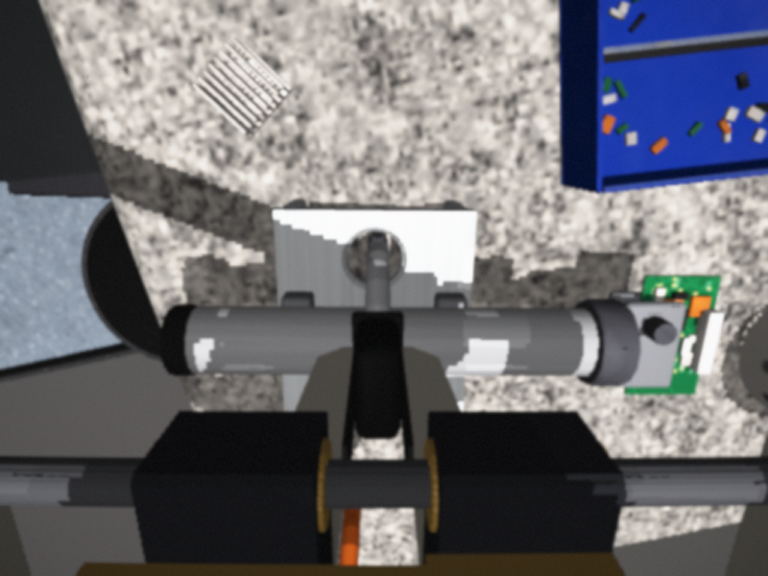

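View pics/s7.png

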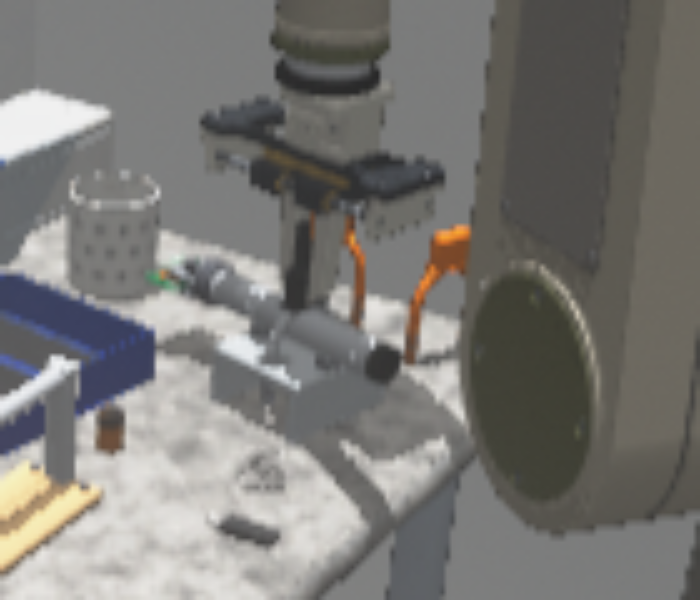

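The leg is in the hole (375,258). The force sign reversed at the expected seated height, so the bend is on the tube. I'll release and then retreat upward.

Request:
jog_arm(
  commands=[
    [[0,0,0],[0,0,0],0.5],
    [[0,0,0],[0,0,0],0.3],
    [[0,0,0],[0,0,0],0.14],
    [[0,0,0],[0,0,0],0.14],
    [[0,0,0.03],[0,0,0],0.14],
    [[0,0,0.08],[0,0,0],0.14],
    [[0,0,0.15],[0,0,0],0.14],
    [[0,0,0.23],[0,0,0],0.14],
    [[0,0,0.23],[0,0,0],0.14],
    [[0,0,0.23],[0,0,0],0.14],
  ],
)

```text
t: 10.52
tool_pos: [0.5268, -0.1474, 0.2341]
orientation: [2.175, 2.263, 0.008]
force: [0.7, -0.2, -0.2]
opening: 0.0402
```

```bash
python3 look.py w8 wide_ubolt_grip
python3 - <<'E'
from h import *
s,c=pickle.load(open('w8.pkl','rb'));print(proj(c,[[.526,-.147,.105],[.526,-.147,.12]],s)*1.5)
c=robot.read_camera('scene');save(c,'s8.png',cv2.resize(c['pixels'][130:250,220:360],(700,600)))
c=robot.read_camera('top');save(c,'t8.png',cv2.resize(c['pixels'][110:220,190:390],(800,440)))
E
```

```text
10.525 [ 0.52676765 -0.14738293  0.23407555] [2.17500325 2.26297224 0.00793458] [-0.36902198 -0.02418595  1.62025698  0.00356677  1.54094603 -0.40875883] 0.04018648571066446 [ 0.70563117 -0.20095407 -0.21343615]
yaw 2.270887976231943 [ 0.00555367  0.00167469 -0.99998318]
wide_ubolt_grip [(0.79, array([248.4, 179. ]), np.int64(1098)), (0.65, array([236.1, 286.6]), np.int64(600)), (0.5, array([345.8, 262.3]), np.int64(216))]
[[373.41234344 276.21573555]
 [373.37033298 282.72985584]]
```

View pics/w8.png

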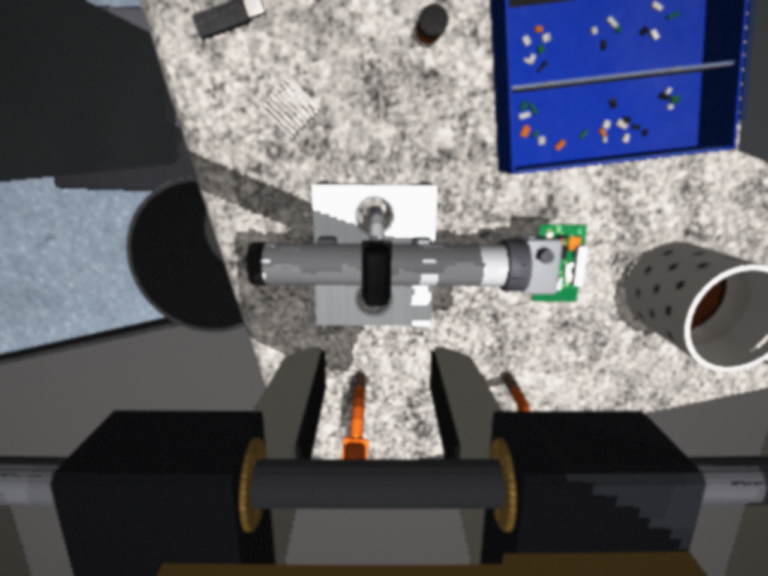

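View pics/s8.png

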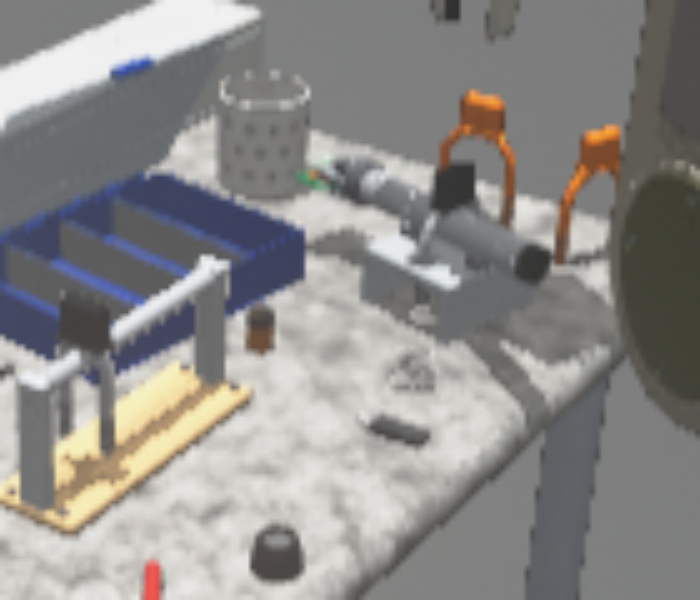

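View pics/t8.png

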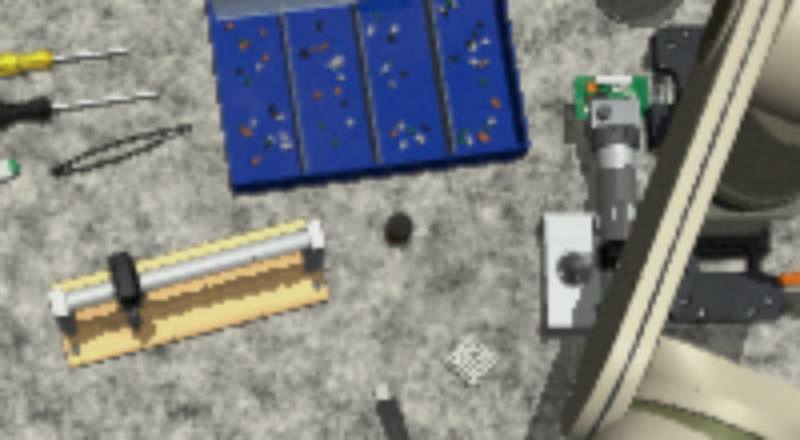

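The U-bolt stands upright on the tube with its grip at (376,272), its legs enter the holes at (376,212) and (375,298), and the narrow one is still on the rack. I'm handing in.

```bash
python3 -c "
from plant import robot
print(robot.close_job())"
```

```text
the job is handed in; nothing more can be done
None
```

The wide U-bolt now sits on the tube with its legs through the bracket holes, and the gripper has let go. I handed the job in at about 10.7 s of the 40 s allowed.

- **Seating:** contact came with the tool tip at z = 0.095 m, the height expected for a seated U-bolt. The measured force was only about 3–5 N.
- **Last pictures:** the U-bolt stands upright over the tube. One leg is clearly inside its hole. The other hole is mostly hidden behind the grip, so that leg is only partly confirmed by picture. The narrow U-bolt still hangs on the rack, and the gripper is open about 0.1 m above the grip, touching nothing.
- **Disagreement:** the top and wrist cameras put the bracket 2–4 mm apart. I used the wrist camera, and the fit bore that out.

No check failed.

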